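Vent-set a sterilising jar's screw cap and hold the jar ready for the steriliser

TASK

The blue-capped glass jar of crowns in the grey rack is going into the steam steriliser, so its cap has to be vented: screw the blue cap down until it bottoms out, then back it off a quarter turn. Then lift the jar straight up by its cap until it hangs upright, well clear of the rack, and finish while still holding it there. Leave the orange-capped jar in its socket and do not disturb the other things on the bench.

Things in the scene. Friction and masses are not known exactly. Their poses are not given: they have to be found in the camera images.
- rack: fixed light-grey moulded sterilising rack with steel wire handles: base plate 84 mm (x) by 230 mm (y), 4 mm thick, with two square sockets centred at y = -55 and +55 mm on its own y axis. Socket walls are 8 mm thick, 57 mm wide inside and reach to 40 mm above the table; a wire handle at each end (y = -109 and +109 mm) is 42 mm high. Origin: centre of its underside, z up.
- jar: square glass jar with white crowns inside and a blue cap, the one to work on; it stands in one of the two sockets, which keep it from turning (about 3 degrees of play each way, 1.5 mm clearance on each side). Body 54 by 54 mm, 58 mm high, round neck above. Mass with cap 0.15 to 0.3 kg. Origin: centre of its underside (4 mm above the table in the rack), z up along its axis.
- cap: the jar's knurled blue screw cap, 46 mm diameter, 26 mm high, on the jar's axis, with a white index line on its top running out from the centre along the cap's own x axis. Origin: centre of the cap's underside, which is 64 mm above the jar's underside when the cap is fully down (6 mm above the jar's square shoulder).
- cap_top (a point): centre of the cap's top face, 26 mm above the cap's origin (94 mm above the table with the cap fully down in the rack); turns with the cap.
- cap_turn (a joint): angle of the cap on its thread in rad: 0 = bottomed out (hard stop), growing as it is unscrewed, counter-clockwise seen from above (clockwise seen from above tightens). Right-hand thread, the cap rises 4 mm per turn; at 0 the index line points along the jar's own +x. Starts between 1.7 and 4.2. Turning drag about 0.12 to 0.16 N m; stays where it is left; the cap cannot come off (it stops at 5.6).
- spare_jar: the same jar with an orange cap (cap closed, fixed), in the other socket, 110 mm from the first; top at 95 mm above the table. To be left in place. Origin: centre of its underside.
- liquid_bottle: amber liquid bottle with black cap, 31 mm diameter, 74 mm high, loose; leave alone. Origin: centre of its underside.
- palette: white glazed palette tile 90 by 75 by 9 mm with dabs of stain, loose; leave alone. Origin: centre of its underside.
- mug: blue mug, 82 mm diameter, 95 mm high, handle at its own +y, loose; leave alone. Origin: centre of its underside.
- spatula: plaster spatula with a wooden handle and a steel blade 22 mm wide, 203 mm long over all, lying on the bench, loose; leave alone. Origin: on the bench, about its middle; handle towards its own -x.
- stone_model: dental stone model of an arch, 62 by 60 mm, 35 mm high, loose; leave alone. Origin: centre of its underside.
- articulator: aluminium dental articulator holding two models, 125 by 115 mm, 150 mm high, loose; leave alone. Origin: centre of its underside.

How it is judged:
By the outcome, as a careful person would: the job done as asked, in the order asked, and still so for the second after the job is handed in, while the arm keeps its last pose, push and grip.
It also fails if it takes over 58 s, if anything falls off the work surface, if the arm or the gripper's body presses on something with over 40 N, if the wrist force passes 120 N, or if a joint passes its speed limit or range.

ROBOT

A 6-joint arm with a two-finger parallel gripper is mounted at the origin on the work surface. World frame = base frame: x ahead of the robot, y to its left, z up, the work surface at z = 0. Lengths are in m, angles in degrees, forces in N, time in s.
With the tool pointing down it reaches from about 0.375 to 0.9 m from the base axis. Payload 3.1 kg.
Tool frame: the origin (TCP) lies midway between the tips of the shut fingers; the grasp point (between the pads) lies 19 mm behind it; z points along the fingers, y is the line along which they close (so a half turn about z gives the same grasp; the last joint's range is limited). The gripper opens to 87 mm and grips with 3 to 60 N. Pads are 19 mm wide; open, the fingers measure 117 mm over their backs; the gripper's body (75 mm by 190 mm) begins 51 mm behind the grasp point.
Start: joints at [57.897, 30.224, 82.088, -0, 67.689, -10.227], TCP at [0.233, 0.58, 0.199] pointing down, gripper open.
Joint ranges: [-176.69, 176.69], [-43.24, 126.21], [12.49, 139.97], [-82, 262], [0, 151.66], [-163.58, 163.58]. Speed limits (degrees/s): [159.86, 159.86, 180, 180, 180, 180].

INTERFACE

Orientations are given as a 3x3 rotation matrix whose columns are the frame's x, y, z axes.
In Python, from rig import bot, capture gives the robot as it stands.
- The arm moves only by the tool step_hand, called after "Emit:" as a command line: name --argument value ..., lists and objects as JSON in quotes. Schema: {"type":"object","properties":{"rows":{"type":"object","properties":{"tx":{"type":"array","items":{"type":"number"},"minItems":1,"maxItems":20},"ty":{"type":"array","items":{"type":"number"},"minItems":1,"maxItems":20},"tz":{"type":"array","items":{"type":"number"},"minItems":1,"maxItems":20},"rx":{"type":"array","items":{"type":"number"},"minItems":1,"maxItems":20},"ry":{"type":"array","items":{"type":"number"},"minItems":1,"maxItems":20},"rz":{"type":"array","items":{"type":"number"},"minItems":1,"maxItems":20},"finger_gap":{"type":"array","items":{"type":"number"},"minItems":1,"maxItems":20}},"additionalProperties":false,"required":["tx","ty","tz","rx","ry","rz","finger_gap"]},"only":{"type":"string"},"quiet":{"type":"boolean"},"lines":{"type":"string"}},"required":["rows"],"additionalProperties":false}. rows is an object with one list for each field, all of the same length, 1 to 20, a row being the entries at one place: tx, ty, tz (the shift in m), rx, ry, rz (a rotation vector in degrees), finger_gap (the opening from 0.0 (shut) to 1.0 (fully open)); each row is the pose to reach, as a shift and turn from the pose commanded when the call began, along the tool's axes at that moment; what a row does not reach only later rows make up. A row lasts 1/10 s, in which the tool goes at most 0.05 m and 8.59 degrees, less where a joint would pass 70% of its speed; a pose out of reach is approached as far as the arm can. The fingers move at their own pace and stop on an object; the grip force is fixed at half the most. Time passes only in rows, so rows that do not move let the fingers close. The tool returns the time, the measured TCP pose, the force, the opening and the grip force at its end. only (a regular expression) keeps the lines of the reply that match it, lines (a string "A,B") keeps lines A to B, and quiet returns only ok. Input that does not fit is refused with a message, and nothing moves.
- bot.read_state(): the state, without advancing time (a new reading comes with each control period).
- capture(name): name is "side" or "top" or "wrist"; returns a dict with "color" (420x560x3 uint8, red, green, blue), "K" (3x3 intrinsics, pixels), "view" (4x4, takes a point from world to camera coordinates); the wrist camera has in their place "mount" (4x4, takes a point from camera to tool coordinates, whose origin is the TCP and whose axes are the flange's). Camera axes: x right, y up, looking along -z (the intrinsics and any distortion apply to the point x, -y, -z); pixel columns grow to the right and rows downward; lengths in m; the calibration is good to about 2 mm. A picture is of the moment at which its call begins: read the wrist's pose just before it. There is no depth.
- bot.hand_in(): hands the job in; it is judged then, once.
The state is a dict: "time_s": time; "joint_positions": joint angles; "qvel": joint speeds; "tau": joint torques, N m; "position": TCP position; "tcp_rot": TCP orientation; "force": force on the tool from outside, world axes, zero at the start; "moment": the same for the moment, N m; "opening": opening from 0.0 (shut) to 1.0 (fully open); "grasp_force": force on a finger pad.
Only numpy, scipy, OpenCV 4.12 (cv2) and the standard library are available. Lean on these libraries where they do the work, as an engineer would, in place of code of your own. Each camera call takes 0.05 s, during which the arm holds its last target. There are 200 camera calls.

## Working session

There is one attempt and no reset: what is moved stays moved. The work goes in short steps, Python scripts to look and compute and a tool call to move; the robot and the scene stay as the last step left them, time stands still between calls to the robot, and variables do not carry over. Pictures are saved under pics/ and viewed, at most 10 in all, crops included, and the job is handed in when it is done.

```bash
mkdir -p pics; ls; python3 - <<'E'
from rig import bot, capture
import cv2, numpy as np
s=bot.read_state(); print(s)
for n in ("top","side"):
    c=capture(n); cv2.imwrite(f"pics/{n}0.png",c["color"][:,:,::-1]); np.savez(f"pics/{n}0.npz",K=c["K"],view=c["view"]); print(c.keys(),c["K"],c["view"])
E
```

```text
pics
{'time_s': 0.0, 'joint_positions': array([ 5.78966203e+01,  3.02771347e+01,  8.21553580e+01, -6.94865992e-04,
        6.76880052e+01, -1.02260668e+01]), 'qvel': array([ 0.04285668,  0.01412706, -0.03522146, -0.02190158, -0.04528777,
       -0.03279263]), 'tau': array([ 3.71800979e-04, -4.40041566e+01, -1.76591778e+01,  6.34295843e-02,
        5.80646074e-02, -1.50709484e-04]), 'position': array([0.23243866, 0.5793466 , 0.19829702]), 'tcp_rot': array([[-9.27985390e-01,  3.72614933e-01, -1.10817606e-03],
       [ 3.72616404e-01,  9.27983739e-01, -1.78746409e-03],
       [ 3.62333552e-04, -2.07166514e-03, -9.99997788e-01]]), 'force': array([-0.98445505,  0.55319888, -0.11587399]), 'moment': array([-0.03741451, -0.00787765,  0.00404018]), 'grasp_force': 0.0, 'opening': 1.0007780972158753}
dict_keys(['color', 'K', 'view']) [[504.90624209   0.         279.12199857]
 [  0.         504.90624209 209.29119441]
 [  0.           0.           1.        ]] [[-1.24493790e-02 -9.99919877e-01 -2.29188568e-03 -7.04015799e-03]
 [ 9.88794494e-01 -1.26518000e-02  1.48746029e-01 -5.73714485e-01]
 [-1.48763108e-01 -4.14408252e-04  9.88872775e-01 -1.62327041e+00]
 [ 0.00000000e+00  0.00000000e+00  0.00000000e+00  1.00000000e+00]]
dict_keys(['color', 'K', 'view']) [[441.82631109   0.         272.56079456]
 [  0.         441.82631109 204.86144684]
 [  0.           0.           1.        ]] [[-0.99346306 -0.11414235  0.00163277  0.56909514]
 [ 0.07961871 -0.6825873   0.72645402 -0.12414908]
 [-0.08180466  0.72183523  0.68721313 -1.30992516]
 [ 0.          0.          0.          1.        ]]
```

View pics/top0.png

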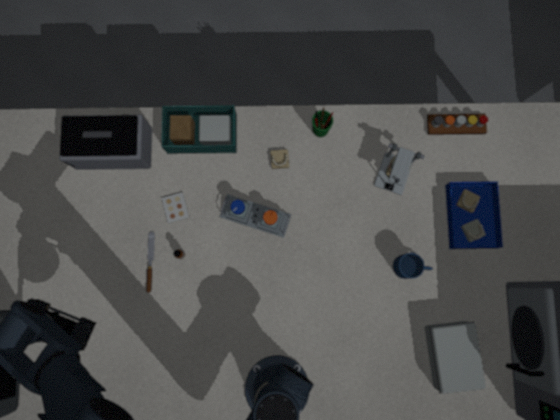

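View pics/side0.png

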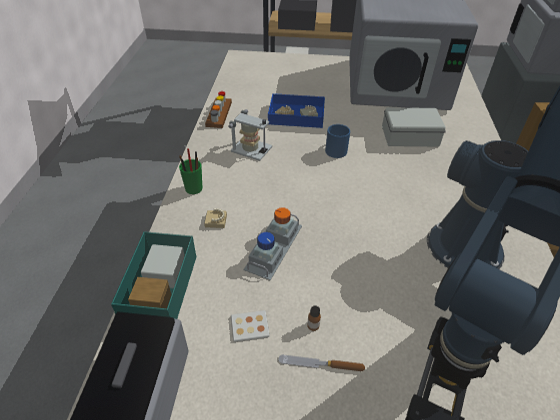

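Top view: blue cap at about (238,207), orange at (270,217). Side view: blue (266,241), orange (282,215). Next I segment the colours and locate both caps.

```bash
cat > h.py <<'E'
import numpy as np, cv2
def ray(K,view,u,v):
    d=np.array([(u-K[0,2])/K[0,0],-(v-K[1,2])/K[1,1],-1.])
    R=view[:3,:3]; return -R.T@view[:3,3], R.T@d
def atz(K,view,u,v,z):
    o,d=ray(K,view,u,v); return o+d*(z-o[2])/d[2]
E
python3 - <<'E'
import cv2,numpy as np
from h import *
win={"top":[(222,190,254,224),(256,203,285,228)],"side":[(250,225,282,256),(268,203,298,226)]}
R={}
for n in win:
    im=cv2.imread(f"pics/{n}0.png"); hsv=cv2.cvtColor(im,cv2.COLOR_BGR2HSV); c=np.load(f"pics/{n}0.npz")
    for i,(a,b,e,f) in enumerate(win[n]):
        w=hsv[b:f,a:e]; lo,hi=((105,130,40),(130,255,255)) if i==0 else ((5,150,60),(20,255,255))
        m=cv2.inRange(w,lo,hi); ys,xs=np.nonzero(m); u,v=(xs.min()+xs.max())/2+a,(ys.min()+ys.max())/2+b
        u,v=xs.mean()+a,ys.mean()+b
        print(n,i,len(xs),u,v,atz(c["K"],c["view"],u,v,0.085 if n=="side" else .095)); R[n,i]=ray(c["K"],c["view"],u,v)
for i in (0,1):
    A=[];B=[]
    for n in win:
        o,d=R[n,i]; d/=np.linalg.norm(d);P=np.eye(3)-np.outer(d,d);A.append(P);B.append(P@o)
    print(i,np.linalg.solve(sum(A),sum(B)))
t=cv2.imread("pics/top0.png")[180:245,205:300]; s=cv2.imread("pics/side0.png")[195:280,240:310]
cv2.imwrite("pics/crop1.png",np.hstack([cv2.resize(t,(400,274),interpolation=2),cv2.resize(s,(226,274),interpolation=2)]))
E
```

```text
top 0 143 237.5944055944056 206.1888111888112 [0.5774778  0.11841644 0.095     ]
top 1 141 269.90070921985813 216.8581560283688 [0.54172105 0.01540186 0.095     ]
side 0 153 265.5098039215686 238.0 [0.5799048  0.11021273 0.085     ]
side 1 167 282.16766467065867 214.38922155688624 [0.543365   0.01261662 0.085     ]
0 [0.57820676 0.11848256 0.09406169]
1 [0.54290991 0.01552768 0.08784346]
```

The two caps come out 109 mm apart (110 expected) and at plausible heights, so the jar is at about (0.578, 0.118) and the rack's y axis is about 71°. I'll move above the jar with joint 6 wound back to about -150°, which leaves a long clockwise range.

Emit:
step_hand --rows '{"tx":[-0.492,-0.492,-0.492,-0.492,-0.492,-0.492,-0.492,-0.492,-0.492,-0.492,-0.492,-0.492,-0.492,-0.492,-0.492,-0.492],"ty":[-0.299,-0.299,-0.299,-0.299,-0.299,-0.299,-0.299,-0.299,-0.299,-0.299,-0.299,-0.299,-0.299,-0.299,-0.299,-0.299],"tz":[-0.02,-0.02,-0.02,-0.02,-0.02,-0.02,-0.02,-0.02,-0.02,-0.02,-0.02,-0.02,-0.02,-0.02,-0.02,-0.02],"rx":[0,0,0,0,0,0,0,0,0,0,0,0,0,0,0,0],"ry":[0,0,0,0,0,0,0,0,0,0,0,0,0,0,0,0],"rz":[-93,-93,-93,-93,-93,-93,-93,-93,-93,-93,-93,-93,-93,-93,-93,-93],"finger_gap":[1,1,1,1,1,1,1,1,1,1,1,1,1,1,1,1]}'

```text
time_s: 1.7
position: [0.5763, 0.1208, 0.2189]
tcp_rot: [[-0.322, -0.947, -0.002], [-0.947, 0.322, 0.001], [0.0, 0.002, -1.0]]
force: [-0.2, -0.9, -0.1]
opening: 0.999
grasp_force: 0.0
```

```bash
cat >> h.py <<'E'
def wrist(name):
    from rig import bot,capture
    s=bot.read_state(); c=capture("wrist"); cv2.imwrite(f"pics/{name}.png",c["color"][:,:,::-1])
    T=np.eye(4);T[:3,:3]=s["tcp_rot"];T[:3,3]=s["position"]
    view=np.linalg.inv(T@c["mount"]); np.savez(f"pics/{name}.npz",K=c["K"],view=view)
    print(s["time_s"],s["position"].round(4),"j",s["joint_positions"].round(1)); return c,s,view
E
python3 - <<'E'
from h import *
c,s,v=wrist("w1"); print(c.keys(),c["mount"],c["K"])
E
```

```text
1.7 [0.5763 0.1208 0.2189] j [   0.9   26.2   86.1    0.    67.8 -160.3]
dict_keys(['color', 'K', 'mount']) [[ 2.16684503e-04  9.69999807e-01  2.43105588e-01  6.53544618e-02]
 [ 9.99999819e-01 -7.38804109e-05 -5.96532894e-04 -2.44437551e-04]
 [-5.60676052e-04  2.43105673e-01 -9.69999648e-01 -1.85316752e-01]
 [ 0.00000000e+00  0.00000000e+00  0.00000000e+00  1.00000000e+00]] [[341.65545396   0.         277.31386584]
 [  0.         341.65545396 210.21026599]
 [  0.           0.           1.        ]]
```

View pics/w1.png

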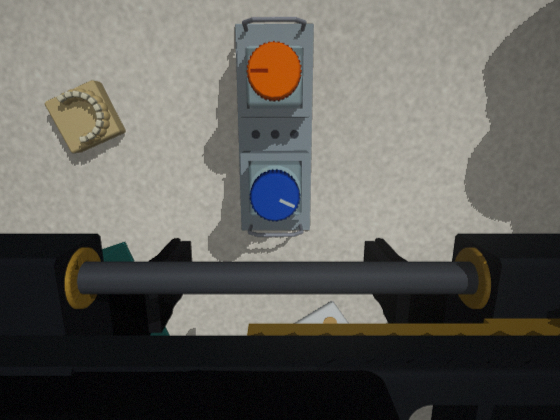

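The wrist view shows the blue cap centred near (275,195), with its index line running to about (294,206), and the orange cap at (274,71). Now I compute world positions.

```bash
python3 - <<'E'
from h import *
c=np.load("pics/w1.npz"); im=cv2.imread("pics/w1.png"); hsv=cv2.cvtColor(im,cv2.COLOR_BGR2HSV)
f=lambda u,v,z: atz(c["K"],c["view"],u,v,z)
for nm,lo,hi,(a,b,e,g),z in (("blue",(105,130,40),(130,255,255),(240,160,310,230),.096),("orange",(3,150,60),(20,255,255),(240,30,310,110),.095)):
    m=cv2.inRange(hsv[b:g,a:e],lo,hi); cs,_=cv2.findContours(m,0,2); k=max(cs,key=cv2.contourArea)+[a,b]
    (u,v),r=cv2.minEnclosingCircle(k); print(nm,u,v,r,f(u,v,z),"diam",np.linalg.norm(f(u-r,v,z)-f(u+r,v,z)))
w=im[160:230,240:310]; m=((w.min(2)>110)).astype(np.uint8)
yy,xx=np.mgrid[160:230,240:310]; m[(xx-275)**2+(yy-195)**2>21**2]=0
ys,xs=np.nonzero(m); print(len(xs)); pts=np.c_[xs+240.,ys+160.]
P=np.array([f(u,v,.096)[:2] for u,v in pts]); print(P.mean(0)); uu,ss,vv=np.linalg.svd(P-P.mean(0)); print("line dir",np.degrees(np.arctan2(vv[0,1],vv[0,0])),ss)
# rack edges from view
for u,v in ((240,25),(312,25),(242,230),(310,230)): print(u,v,f(u,v,.004))
E
```

```text
blue 274.5 194.82608032226562 25.662996292114258 [0.57770903 0.11742893 0.096     ] diam 0.04719511545929652
orange 273.0 70.5 29.500099182128906 [0.5442387  0.01574357 0.095     ] diam 0.04992636973443444
43
[0.56988634 0.12796152]
line dir 136.36267233612364 [0.02571395 0.00523385]
240 25 [ 0.55932713 -0.05095419  0.004     ]
312 25 [ 0.48684234 -0.02635284  0.004     ]
242 230 [0.63613601 0.16366887 0.004     ]
310 230 [0.55727836 0.19056809 0.004     ]
```

Emit:
step_hand --rows '{"tx":[0.002,0.002,0.002,0.002,0.002,0.002,0.002,0.002,0.002],"ty":[-0.0025,-0.0025,-0.0025,-0.0025,-0.0025,-0.0025,-0.0025,-0.0025,-0.0025],"tz":[0.03,0.06,0.09,0.115,0.132,0.142,0.148,0.148,0.148],"rx":[0,0,0,0,0,0,0,0,0],"ry":[0,0,0,0,0,0,0,0,0],"rz":[0,0,0,0,0,0,0,0,0],"finger_gap":[1,1,1,1,1,1,1,1,1]}'

```text
time_s: 2.65
position: [0.5803, 0.1168, 0.0721]
tcp_rot: [[-0.323, -0.946, 0.002], [-0.946, 0.323, 0.0], [-0.001, -0.002, -1.0]]
force: [0.4, -0.2, 0.4]
opening: 1.001
grasp_force: 0.0
```

```bash
python3 -c "
from h import *
wrist('w2')"
```

```text
2.65 [0.5803 0.1168 0.0721] j [   0.6   37.3   93.1    0.    49.5 -160.6]
```

View pics/w2.png

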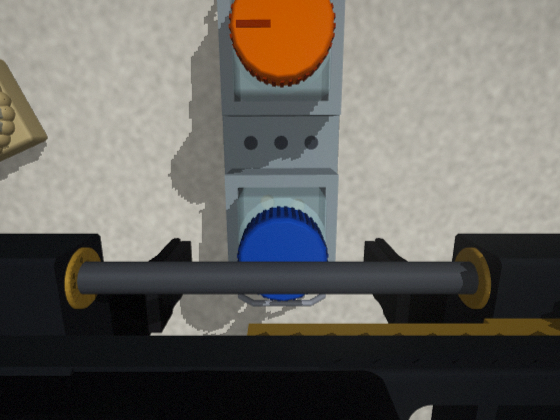

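The wrist view shows the cap centred at column 283 and the fingers' midline at about 277.5. That puts the cap about 2.6 mm toward tool +y, which agrees with the earlier fix. I'll correct, then close.

Emit:
step_hand --rows '{"tx":[-0.0004,-0.0004,-0.0004,-0.0004,-0.0004,-0.0004,-0.0004,-0.0004],"ty":[0.0026,0.0026,0.0026,0.0026,0.0026,0.0026,0.0026,0.0026],"tz":[0.0015,0.0015,0.0015,0.0015,0.0015,0.0015,0.0015,0.0015],"rx":[0,0,0,0,0,0,0,0],"ry":[0,0,0,0,0,0,0,0],"rz":[0,0,0,0,0,0,0,0],"finger_gap":[1,1,0.4,0.4,0.4,0.4,0.4,0.4]}'

```text
time_s: 3.5
position: [0.5774, 0.1177, 0.0697]
tcp_rot: [[-0.324, -0.946, 0.0], [-0.946, 0.324, 0.0], [-0.0, -0.0, -1.0]]
force: [0.4, 0.4, 0.6]
opening: 0.538
grasp_force: 0.0
```

```bash
python3 -c "
from rig import bot; s=bot.read_state(); print(s['moment'],s['joint_positions'])"
```

```text
[ 0.04746401  0.10865498 -0.05173536] [ 6.65083111e-01  3.74230106e+01  9.34680292e+01 -1.19959785e-05
  4.91081489e+01 -1.60457549e+02]
```

Emit:
step_hand --rows '{"tx":[0,0,0,0],"ty":[0,0,0,0],"tz":[0,0,0,0],"rx":[0,0,0,0],"ry":[0,0,0,0],"rz":[0,0,0,0],"finger_gap":[0,0,0,0]}'

```text
time_s: 3.9
position: [0.5775, 0.1177, 0.0698]
tcp_rot: [[-0.324, -0.946, 0.0], [-0.946, 0.324, -0.0], [-0.0, -0.0, -1.0]]
force: [1.1, -0.8, -0.9]
opening: 0.503
grasp_force: 30.0
```

```bash
python3 -c "
from rig import bot; s=bot.read_state(); print(s['moment'],s['joint_positions'])"
```

```text
[ 0.00667786  0.0226616  -0.00325537] [ 6.63264096e-01  3.74220336e+01  9.34639618e+01 -5.29975164e-03
  4.90971403e+01 -1.60457715e+02]
```

Emit:
step_hand --rows '{"tx":[0,0,0,0,0,0,0,0,0,0,0,0,0,0,0,0,0,0,0,0],"ty":[0,0,0,0,0,0,0,0,0,0,0,0,0,0,0,0,0,0,0,0],"tz":[0.0001,0.0002,0.0002,0.0003,0.0004,0.0005,0.0005,0.0006,0.0007,0.0008,0.0009,0.0009,0.001,0.0011,0.0012,0.0012,0.0013,0.0014,0.0014,0.0014],"rx":[0,0,0,0,0,0,0,0,0,0,0,0,0,0,0,0,0,0,0,0],"ry":[0,0,0,0,0,0,0,0,0,0,0,0,0,0,0,0,0,0,0,0],"rz":[7,14,21,28,35,42,49,56,63,70,77,84,91,98,105,112,119,125,125,125],"finger_gap":[0,0,0,0,0,0,0,0,0,0,0,0,0,0,0,0,0,0,0,0]}'

```text
time_s: 5.9
position: [0.5777, 0.119, 0.0687]
tcp_rot: [[-0.59, 0.807, 0.001], [0.807, 0.59, 0.002], [0.001, 0.002, -1.0]]
force: [0.5, 5.5, 1.7]
opening: 0.505
grasp_force: 30.0
```

```bash
python3 -c "
from rig import bot; s=bot.read_state(); print(s['moment'],s['joint_positions'])"
```

```text
[ 1.10419734 -0.15994316  0.0821883 ] [  0.73394833  37.5192218   93.48602297   0.14707337  48.93071406
 -35.54324958]
```

Emit:
step_hand --rows '{"tx":[0,0,0],"ty":[0,0,0],"tz":[0.0001,0.0001,0.0001],"rx":[0,0,0],"ry":[0,0,0],"rz":[5,10,10],"finger_gap":[0,0,0]}'

```text
time_s: 6.2
position: [0.578, 0.1188, 0.0687]
tcp_rot: [[-0.44, 0.898, 0.002], [0.898, 0.44, 0.002], [0.001, 0.002, -1.0]]
force: [-0.0, 4.6, 2.1]
opening: 0.506
grasp_force: 30.0
```

```bash
python3 -c "
from rig import bot; s=bot.read_state(); print(s['moment'],s['joint_positions'])"
```

```text
[ 0.93577809 -0.14184154  0.0402819 ] [  0.71895882  37.51939817  93.47690875   0.12725728  48.90941389
 -25.45776741]
```

Emit:
step_hand --rows '{"tx":[0,0,0],"ty":[0,0,0],"tz":[0.0001,0.0001,0.0001],"rx":[0,0,0],"ry":[0,0,0],"rz":[5,10,10],"finger_gap":[0,0,0]}'

```text
time_s: 6.5
position: [0.5781, 0.1187, 0.0687]
tcp_rot: [[-0.277, 0.961, 0.002], [0.961, 0.277, 0.001], [0.001, 0.002, -1.0]]
force: [0.2, 4.7, 2.8]
opening: 0.505
grasp_force: 30.0
```

```bash
python3 -c "
from rig import bot; s=bot.read_state(); print(s['moment'],s['joint_positions'])"
```

```text
[ 0.8896561  -0.15587858  0.04317162] [  0.7109179   37.52500559  93.47324117   0.11069306  48.90015803
 -15.45868017]
```

Emit:
step_hand --rows '{"tx":[0,0],"ty":[0,0],"tz":[0.0001,0.0001],"rx":[0,0],"ry":[0,0],"rz":[4,4],"finger_gap":[0,0]}'

```text
time_s: 6.7
position: [0.5781, 0.1186, 0.0686]
tcp_rot: [[-0.21, 0.978, 0.002], [0.978, 0.21, 0.001], [0.001, 0.002, -1.0]]
force: [1.0, 4.9, 2.8]
opening: 0.498
grasp_force: 30.0
```

```bash
python3 -c "
from rig import bot; s=bot.read_state(); print(s['moment'],s['joint_positions'])"
```

```text
[ 0.86545375 -0.11796553  0.0773049 ] [  0.70850661  37.52964475  93.47611629   0.1052436   48.89122094
 -11.47851018]
```

Emit:
step_hand --rows '{"tx":[0,0],"ty":[0,0],"tz":[0.0001,0.0001],"rx":[0,0],"ry":[0,0],"rz":[4,4],"finger_gap":[0,0]}'

```text
time_s: 6.9
position: [0.5781, 0.1186, 0.0686]
tcp_rot: [[-0.141, 0.99, 0.002], [0.99, 0.141, 0.001], [0.001, 0.002, -1.0]]
force: [0.6, 4.8, 2.2]
opening: 0.507
grasp_force: 30.0
```

```bash
python3 -c "
from rig import bot; s=bot.read_state(); print(s['moment'],s['joint_positions'])"
```

```text
[ 0.83470383 -0.05537413  0.0975187 ] [ 0.70746301 37.532065   93.47634357  0.10091078 48.88324361 -7.48013499]
```

Emit:
step_hand --rows '{"tx":[0,0],"ty":[0,0],"tz":[0,0],"rx":[0,0],"ry":[0,0],"rz":[4,4],"finger_gap":[0,0]}'

```text
time_s: 7.1
position: [0.5781, 0.1185, 0.0686]
tcp_rot: [[-0.072, 0.997, 0.002], [0.997, 0.072, 0.001], [0.001, 0.002, -1.0]]
force: [0.7, 4.9, 2.8]
opening: 0.499
grasp_force: 30.0
```

```bash
python3 -c "
from rig import bot; s=bot.read_state(); print(s['moment'],s['joint_positions'],s['tau'][5])"
```

```text
[ 0.86940182 -0.0804018   0.09878835] [ 7.04163698e-01  3.75357695e+01  9.34777262e+01  8.90058973e-02
  4.88841533e+01 -3.48184383e+00] 0.27276615612208843
```

Emit:
step_hand --rows '{"tx":[0,0],"ty":[0,0],"tz":[0,0],"rx":[0,0],"ry":[0,0],"rz":[4,4],"finger_gap":[0,0]}'

```text
time_s: 7.3
position: [0.5785, 0.1185, 0.0686]
tcp_rot: [[-0.005, 1.0, 0.003], [1.0, 0.005, 0.001], [0.001, 0.003, -1.0]]
force: [1.1, 4.8, 2.6]
opening: 0.503
grasp_force: 30.0
```

```bash
python3 -c "
from rig import bot; s=bot.read_state(); print(s['moment'],s['joint_positions'],s['tau'][5])"
```

```text
[ 0.94519446 -0.19239793  0.61695245] [7.19969768e-01 3.75389981e+01 9.34594168e+01 5.34299077e-02
 4.88470688e+01 4.11753513e-01] 0.7870735600590706
```

Emit:
step_hand --rows '{"tx":[0,0],"ty":[0,0],"tz":[0,0],"rx":[0,0],"ry":[0,0],"rz":[4,4],"finger_gap":[0,0]}'

```text
time_s: 7.5
position: [0.5783, 0.1174, 0.0682]
tcp_rot: [[0.065, 0.998, 0.002], [0.998, -0.065, -0.001], [-0.001, 0.002, -1.0]]
force: [1.2, 1.5, 0.7]
opening: 0.499
grasp_force: 30.0
```

```bash
python3 -c "
from rig import bot; s=bot.read_state(); print(s['moment'],s['joint_positions'],s['tau'][5])"; python3 -c "
from h import *
wrist('w3')"
```

```text
[ 0.22435874 -0.34572486  0.13709089] [ 6.60549169e-01  3.75654783e+01  9.34822638e+01 -7.38177904e-02
  4.88388971e+01  4.45683949e+00] 0.3355390392243862
7.5 [0.5783 0.1174 0.0682] j [ 0.7 37.6 93.5 -0.1 48.8  4.5]
```

View pics/w3.png

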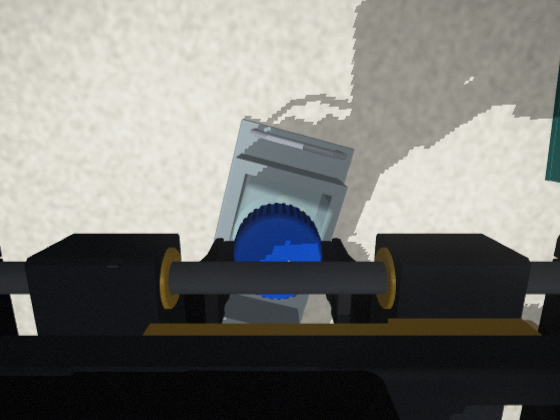

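Emit:
step_hand --rows '{"tx":[0,0],"ty":[0,0],"tz":[0,0],"rx":[0,0],"ry":[0,0],"rz":[2,2],"finger_gap":[0,0]}'

```text
time_s: 7.75
position: [0.5783, 0.1175, 0.0682]
tcp_rot: [[0.099, 0.995, 0.002], [0.995, -0.099, -0.001], [-0.0, 0.002, -1.0]]
force: [2.0, 1.6, 1.6]
opening: 0.504
grasp_force: 30.0
```

```bash
python3 -c "
from rig import bot; s=bot.read_state(); print(s['moment'],s['joint_positions'],s['tau'][5])"
```

```text
[ 0.32102395 -0.42740251  0.56383715] [ 6.57622505e-01  3.75720143e+01  9.34811339e+01 -4.25057189e-02
  4.88355530e+01  6.38645395e+00] 0.6937814690172672
```

Emit:
step_hand --rows '{"tx":[0,0],"ty":[0,0],"tz":[0,0],"rx":[0,0],"ry":[0,0],"rz":[2,2],"finger_gap":[0,0]}'

```text
time_s: 7.95
position: [0.5781, 0.1169, 0.068]
tcp_rot: [[0.135, 0.991, 0.001], [0.991, -0.135, -0.001], [-0.001, 0.001, -1.0]]
force: [1.6, -2.0, 0.1]
opening: 0.506
grasp_force: 30.0
```

```bash
python3 -c "
from rig import bot; s=bot.read_state(); print(s['moment'],s['joint_positions'],s['tau'][5])"
```

```text
[-0.14723453 -0.47676178  0.36094972] [ 0.62906057 37.58146952 93.4963731  -0.10600423 48.8496062   8.4509317 ] 0.426382077857852
```

The torque jumped to about 0.6 N m, then slipped in the grip twice, so the hard stop is at a joint 6 angle of about 0°. Next I back off 95°, which allows for the socket play, and then check the index line.

Emit:
step_hand --rows '{"tx":[0,0,0,0,0,0,0,0,0,0,0,0,0,0,0,0],"ty":[0,0,0,0,0,0,0,0,0,0,0,0,0,0,0,0],"tz":[0,-0.0001,-0.0002,-0.0003,-0.0003,-0.0004,-0.0005,-0.0006,-0.0007,-0.0007,-0.0008,-0.0009,-0.001,-0.001,-0.001,-0.001],"rx":[0,0,0,0,0,0,0,0,0,0,0,0,0,0,0,0],"ry":[0,0,0,0,0,0,0,0,0,0,0,0,0,0,0,0],"rz":[-7,-14,-21,-28,-35,-42,-49,-56,-63,-70,-77,-84,-91,-95,-95,-95],"finger_gap":[0,0,0,0,0,0,0,0,0,0,0,0,0,0,0,0]}'

```text
time_s: 9.55
position: [0.5787, 0.1186, 0.0693]
tcp_rot: [[-0.999, 0.052, 0.003], [0.052, 0.999, 0.002], [-0.003, 0.002, -1.0]]
force: [2.8, 3.6, 0.8]
opening: 0.507
grasp_force: 30.0
```

```bash
python3 -c "
from rig import bot; s=bot.read_state(); print(s['moment'],s['joint_positions'],s['tau'][5])"
```

```text
[ 0.93309371 -0.54798506 -0.0078452 ] [  0.67274495  37.48079528  93.42005812   0.17400911  48.93696604
 -86.48903885] -0.06428828928619623
```

Emit:
step_hand --rows '{"tx":[0,0,0,0,0,0,-0.02,-0.03,-0.03,-0.03,-0.03],"ty":[0,0,0,0,0,0,0,0,0,0,0],"tz":[0,0,0,0,-0.03,-0.07,-0.11,-0.13,-0.13,-0.13,-0.13],"rx":[0,0,0,0,0,0,0,0,0,0,0],"ry":[0,0,0,0,0,0,0,0,0,0,0],"rz":[0,0,0,0,0,0,0,0,0,0,0],"finger_gap":[1,1,1,1,1,1,1,1,1,1,1]}'

```text
time_s: 10.65
position: [0.605, 0.1162, 0.1969]
tcp_rot: [[-0.999, 0.05, -0.005], [0.05, 0.999, -0.0], [0.005, -0.0, -1.0]]
force: [0.3, 0.1, 0.1]
opening: 1.0
grasp_force: 0.0
```

```bash
python3 -c "
from h import *
c,s,v=wrist('w4')
im=cv2.imread('pics/w4.png')
p=v@np.array([.578,.118,.09,1]); K=c['K']; u=int(K[0,0]*p[0]/-p[2]+K[0,2]); w=int(-K[1,1]*p[1]/-p[2]+K[1,2]); print(u,w)
a,b=max(u-60,0),max(w-45,0); cv2.imwrite('pics/w4c.png',cv2.resize(im[b:b+90,a:a+120],(800,600),interpolation=2)); print(a,b)"
```

```text
10.65 [0.605  0.1162 0.1969] j [  0.5  29.8  83.3  -0.   67.2 -86.6]
277 171
217 126
```

View pics/w4c.png

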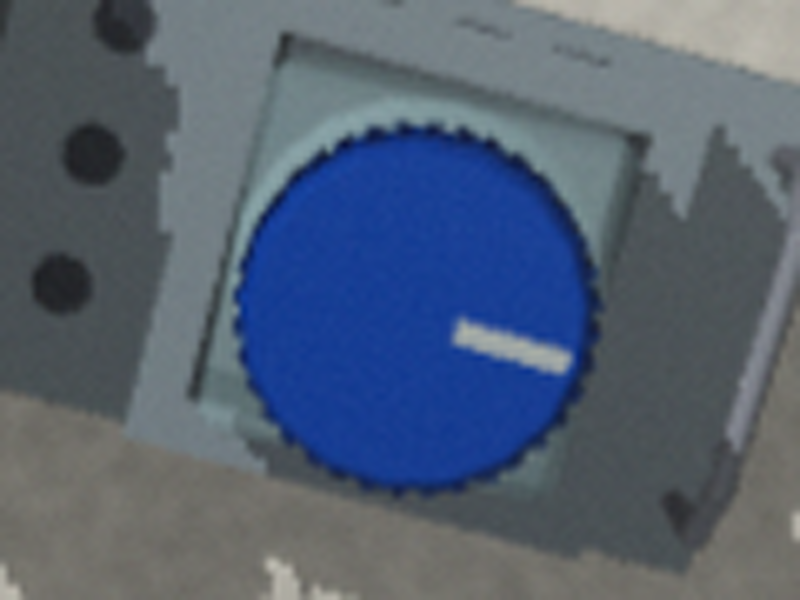

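The crop shows the index line running (455,330)→(572,362), a slope of 15.3°. The jar's edge runs (285,38)→(645,135), a slope of 15.1°. The line is therefore square to the jar within about 1°, which is a quarter turn off the stop. Now I go back down to regrasp.

Emit:
step_hand --rows '{"tx":[0.028,0.028,0.028,0.028,0.028,0.028,0.028,0.028],"ty":[0.0005,0.0005,0.0005,0.0005,0.0005,0.0005,0.0005,0.0005],"tz":[0.03,0.06,0.09,0.11,0.122,0.128,0.128,0.128],"rx":[0,0,0,0,0,0,0,0],"ry":[0,0,0,0,0,0,0,0],"rz":[0,0,0,0,0,0,0,0],"finger_gap":[1,1,1,1,1,1,1,1]}'

```text
time_s: 11.5
position: [0.58, 0.1181, 0.0715]
tcp_rot: [[-0.999, 0.05, 0.001], [0.05, 0.999, -0.0], [-0.001, 0.0, -1.0]]
force: [-0.3, 0.6, -0.0]
opening: 1.004
grasp_force: 0.0
```

```bash
python3 - <<'E'
from h import *
c,s,v=wrist('w5'); im=cv2.imread('pics/w5.png'); hsv=cv2.cvtColor(im,cv2.COLOR_BGR2HSV)
m=cv2.inRange(hsv,(105,150,60),(130,255,255)); m[:150]=0;m[330:]=0;m[:,:200]=0;m[:,360:]=0
ys,xs=np.nonzero(m); print(xs.min(),xs.max(),ys.min(),atz(c["K"],v,(xs.min()+xs.max())/2,258,.095))
E
```

```text
11.5 [0.58   0.1181 0.0715] j [  0.7  37.4  93.1  -0.   49.5 -86.4]
234 324 201 [0.57987438 0.11951308 0.095     ]
```

Emit:
step_hand --rows '{"tx":[0.002,0.002,0.002,0.002,0.002,0.002,0.002,0.002,0.002,0.002,0.002,0.002],"ty":[0.0007,0.0007,0.0007,0.0007,0.0007,0.0007,0.0007,0.0007,0.0007,0.0007,0.0007,0.0007],"tz":[0.0015,0.0015,0.0015,0.0015,0.0015,0.0015,0.0015,0.0015,0.0015,0.0015,0.0015,0.0015],"rx":[0,0,0,0,0,0,0,0,0,0,0,0],"ry":[0,0,0,0,0,0,0,0,0,0,0,0],"rz":[0,0,0,0,0,0,0,0,0,0,0,0],"finger_gap":[1,0,0,0,0,0,0,0,0,0,0,0]}'

```text
time_s: 12.75
position: [0.5775, 0.119, 0.0695]
tcp_rot: [[-0.999, 0.05, 0.0], [0.05, 0.999, 0.0], [-0.0, 0.0, -1.0]]
force: [0.4, -0.3, -0.6]
opening: 0.503
grasp_force: 30.0
```

Emit:
step_hand --rows '{"tx":[0,0,0,0,0,0,0,0,0,0,0,0,0,0,0,0,0,0,0,0],"ty":[0,0,0,0,0,0,0,0,0,0,0,0,0,0,0,0,0,0,0,0],"tz":[-0.003,-0.008,-0.014,-0.021,-0.028,-0.035,-0.042,-0.05,-0.058,-0.066,-0.075,-0.085,-0.095,-0.105,-0.115,-0.123,-0.128,-0.13,-0.13,-0.13],"rx":[0,0,0,0,0,0,0,0,0,0,0,0,0,0,0,0,0,0,0,0],"ry":[0,0,0,0,0,0,0,0,0,0,0,0,0,0,0,0,0,0,0,0],"rz":[0,0,0,0,0,0,0,0,0,0,0,0,0,0,0,0,0,0,0,0],"finger_gap":[0,0,0,0,0,0,0,0,0,0,0,0,0,0,0,0,0,0,0,0]}'

```text
time_s: 14.75
position: [0.5771, 0.1189, 0.199]
tcp_rot: [[-0.999, 0.05, -0.001], [0.05, 0.999, -0.0], [0.001, -0.0, -1.0]]
force: [0.2, 0.8, -2.2]
opening: 0.5
grasp_force: 30.0
```

```bash
python3 - <<'E'
from h import *
from rig import capture
c,s,v=wrist('w6'); b=capture('side')['color'][:,:,::-1]
cv2.imwrite('pics/f.png',np.hstack([cv2.resize(c['color'][130:330,140:420,::-1],(420,300)),cv2.resize(b[150:300,180:360],(360,300),interpolation=2)]))
E
```

```text
14.75 [0.5771 0.1189 0.199 ] j [  0.8  27.5  87.3   0.   65.2 -86.3]
```

View pics/f.png

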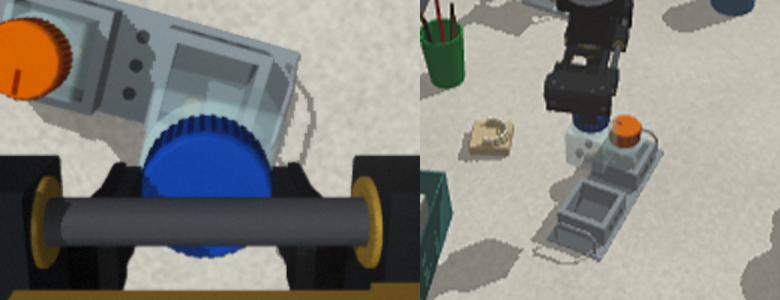

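The two views show the jar hanging upright from its blue cap, high above its empty socket. The orange-capped jar is still seated, and the measured load is 2.2 N (about 0.22 kg). Handing in.

```bash
python3 -c "
from rig import bot; print(bot.hand_in())"
```

```text
the job is handed in; nothing more can be done
None
```

I screwed the blue cap down to its hard stop and backed it off a quarter turn (index line square to the jar within about 1°), then lifted the jar 13 cm; it was hanging upright in the gripper when I handed the job in at about 15 s.

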